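# Lock the press-top bead box stud by stud

### The job

The lid of the bead box is not locked: the five studs along its rim stand up. With the fingertips, follow the curve of the rim from the blue stud to the other end of the row and gently press each stud fully down in its turn. Do not lift the box or push it out of its place, leave the horn bead loop lying on the lid, and leave the other things where they are.

Things in the scene. Friction and masses are not known exactly. Their poses are not given: they have to be found in the camera images.
- bead_box: round clear plastic drum of glass beads, 216 mm across its white lid rim, 56 mm tall to the flat lid top, about 0.8 kg, loose on the shelf top. Origin: centre of its underside, z up; its +x points to the middle stud (stud 3). The studs stand on the rim 88 mm from the centre, 0.5 rad (44 mm) apart, counter-clockwise from above from stud 1 (at -1 rad from +x) to stud 5 (at +1)
- horn_loop: a stiff loop of 16 dark horn beads, 81 mm across and 13 mm thick, lying loose on the middle of the box's lid; origin at its centre, underside
- bell: a chrome bicycle bell, 57 mm across and 46 mm tall, loose, standing a few centimetres from the box; origin at the centre of its foot
- coaster: a round ceramic evil-eye coaster (blue, white, black rings), 90 mm across, 8 mm thick, loose, lying a few centimetres from the box; origin at the centre of its underside
- polish_tin: a red shoe-polish tin, 72 mm across, 30 mm tall, loose; origin at the centre of its underside
- key_bowl: a white ceramic bowl, 120 mm across, 45 mm tall, loose; origin at the centre of its underside
- shoe_spray: a green spray bottle, 48 mm across, 150 mm tall, loose; origin at the centre of its underside
- shoe_brush: a wooden shoe brush, 130 x 45 x 38 mm, loose; origin at the centre of its underside
- stud_1 (a joint): how far stud 1 is pressed down (m): 0 fully up, 0.007 fully down on its stop; it starts between 0 and 0.0015. It slides straight down against about 3 N of friction and stays where it is left (no spring)
- stud_1_top (a point): centre of the top of stud 1, a domed round push stud, 28 mm across with a flat top 18 mm across, BLUE: the first of the row; its top stands 9 mm above the lid when fully up and 2 mm above it when fully down; z up
- stud_2 (a joint): how far stud 2 is pressed down (m): 0 fully up, 0.007 fully down on its stop; it starts between 0 and 0.0015. It slides straight down against about 3 N of friction and stays where it is left (no spring)
- stud_2_top (a point): centre of the top of stud 2, a domed round push stud, 28 mm across with a flat top 18 mm across, orange; its top stands 9 mm above the lid when fully up and 2 mm above it when fully down; z up
- stud_3 (a joint): how far stud 3 is pressed down (m): 0 fully up, 0.007 fully down on its stop; it starts between 0 and 0.0015. It slides straight down against about 3 N of friction and stays where it is left (no spring)
- stud_3_top (a point): centre of the top of stud 3, a domed round push stud, 28 mm across with a flat top 18 mm across, orange; its top stands 9 mm above the lid when fully up and 2 mm above it when fully down; z up
- stud_4 (a joint): how far stud 4 is pressed down (m): 0 fully up, 0.007 fully down on its stop; it starts between 0 and 0.0015. It slides straight down against about 3 N of friction and stays where it is left (no spring)
- stud_4_top (a point): centre of the top of stud 4, a domed round push stud, 28 mm across with a flat top 18 mm across, orange; its top stands 9 mm above the lid when fully up and 2 mm above it when fully down; z up
- stud_5 (a joint): how far stud 5 is pressed down (m): 0 fully up, 0.007 fully down on its stop; it starts between 0 and 0.0015. It slides straight down against about 3 N of friction and stays where it is left (no spring)
- stud_5_top (a point): centre of the top of stud 5, a domed round push stud, 28 mm across with a flat top 18 mm across, orange, the last of the row; its top stands 9 mm above the lid when fully up and 2 mm above it when fully down; z up
There are look-alikes about, which are no part of the job. Of the things that look like the bead_box, the smaller one is meant.

How it is judged (in metres and radians):
On the way, in this order (a step that is already met when the one before it is completed fails the run):
1. stud 1 (the blue one) is pressed down (value of joint stud_1 above 0.005 m), for 0.05 s.
2. stud 2 (next along the rim) is pressed down (value of joint stud_2 above 0.005 m), for 0.05 s.
3. stud 3 (next along the rim) is pressed down (value of joint stud_3 above 0.005 m), for 0.05 s.
4. stud 4 (next along the rim) is pressed down (value of joint stud_4 above 0.005 m), for 0.05 s.
5. stud 5 (next along the rim) is pressed down (value of joint stud_5 above 0.005 m), for 0.05 s.
At the end, for the whole second after the job is handed in: all five studs are down by more than 5 of their 7 mm; the box stands at rest, flat on the shelf top, within 30 mm of where it was; the horn bead loop lies on the lid, its centre within 35 mm of the box's centre; the other things are within 25 mm of where they were (value of joint each of stud_1, stud_2, stud_3, stud_4, stud_5 above 0.005 m and distance of bead_box from where it was at the start of the episode below 0.03 m and height (world z) of bead_box below 0.01 m and angle between bead_box's own z axis and vertical below 0.1 rad and linear speed of bead_box below 0.02 m/s and horizontal distance between horn_loop and bead_box below 0.035 m and z of horn_loop in the frame of bead_box between 0.05 and 0.065 m and distance of each of bell, coaster, polish_tin, key_bowl, shoe_spray, shoe_brush from where it was at the start of the episode below 0.025 m); the robot touches nothing.
It fails at once if the box is lifted (10 mm) or tipped (0.15 rad) (height (world z) of bead_box above 0.01 m or angle between bead_box's own z axis and vertical above 0.15 rad).
It fails at once if the box is pushed more than 30 mm from its place (distance of bead_box from where it was at the start of the episode above 0.03 m).
It fails at once if the box is pressed hard (over 50 N) (contact force between the fingers and bead_box above 50 N).
It fails at once if the horn bead loop is lifted off the lid or pushed from the lid's middle (z of horn_loop in the frame of bead_box above 0.066 m or horizontal distance between horn_loop and bead_box above 0.035 m).
It fails at once if another thing is moved by more than 25 mm or lifted (distance of any of bell, coaster, polish_tin, key_bowl, shoe_spray, shoe_brush from where it was at the start of the episode above 0.025 m).
It also fails if it takes over 42 s, if anything falls off the work surface, if the arm or the gripper's body presses on something with over 40 N, if the wrist force passes 120 N, or if a joint passes its speed limit or range.

### The arm

A 6-joint arm with a two-finger parallel gripper is mounted at the origin on the work surface. World frame = base frame: x ahead of the robot, y to its left, z up, the work surface at z = 0. Lengths are in mm, angles in degrees, forces in N, time in s.
With the tool pointing down it reaches from about 300 to 850 mm from the base axis. Payload 4.2 kg.
Tool frame: the origin (TCP) lies at the very end of the fingers, on their centre line; the grasp point (between the pads) lies 19 mm behind it (env.grip_point_offset is the distance from the TCP to the grasp point, in mm); z points along the fingers, y is the line along which they close (so a half turn about z gives the same grasp; the last joint's range is limited). The gripper opens to 91 mm and grips with 3 to 60 N. Pads are 32 mm wide; open, the fingers measure 118 mm over their backs; the gripper's body (76 mm by 178 mm) begins 60 mm behind the grasp point.
Start: joints at [-73.167, 18.312, 89.639, -0, 72.044, -1.146], TCP at [177.493, -546.94, 176.876] pointing down, gripper open.
Joint ranges: [-177.97, 177.97], [-48.28, 115.42], [12.27, 149.76], [-77.06, 257.06], [2.81, 150.46], [-146.56, 146.56]. Speed limits (degrees/s): [147.25, 147.25, 180, 180, 180, 180].

### API

Orientations are given as [roll, pitch, yaw] about the fixed x, y, z axes, in that order (R = Rz(yaw) Ry(pitch) Rx(roll)).
In Python, from workcell import env gives the robot as it stands. The module is installed in compiled form; this text tells all that it offers.
- The arm moves only by the tool arm_command, never from a script. Its argument "rows" is a list of rows, each an object with "delta_pos": the shift along the tool's x, y, z in mm, a list of three; "roll": the turn about the tool's z in units of 5 degrees (1.0 is 5 degrees); "jaw": the opening in per cent of the stroke, from 0 (shut) to 100 (fully open). A call has 1 to 20 rows; each row is the pose to reach, as a shift and turn from the pose commanded when the call began, along the tool's axes at that moment; what a row does not reach only later rows make up. A row lasts 1/12 s, in which the tool goes at most 41.7 mm and 7.16 degrees, less where a joint would pass 70% of its speed; a pose out of reach is approached as far as the arm can. A call with a gripper value outside its range is refused whole. The fingers move at their own pace and stop on an object; "squeeze" is the grip in N (left out, the last holds). Time passes only in rows, so rows that repeat a pose let the fingers close. It gives the time, the measured TCP pose, the force, the opening and the grip force at its end, in the units of the state.
- env.state(): the state, without advancing time (a new reading comes with each control period).
- env.grab_frame(name): name is "side" or "top"; returns a dict with "img" (420x560x3 uint8, blue, green, red), "z_map" (420x560 float32, mm along the optical axis (not along the pixel's ray), 0 where there is no reading), "fov_y" (degrees; the focal length in pixels is half the picture's height over the tangent of half this angle, whatever the lens; pixels are square), "cx", "cy" (the principal point, pixels), "R" (3x3) and "t" (3): a world point X has camera coordinates R X + t. Camera axes: x right, y down, z forward; pixel columns grow to the right and rows downward; lengths in mm; the calibration is good to about 2 mm. A picture is of the moment at which its call begins.
- env.job_done(): hands the job in; it is judged then, once.
The state is a dict: "time_s": time; "qpos": joint angles; "qvel": joint speeds; "effort": joint torques, N m; "ee_pos": TCP position; "ee_rot": TCP orientation; "force": force on the tool from outside, world axes, zero at the start; "torque": the same for the moment, N m; "gripper_width": finger opening in mm; "gripper_force": force on a finger pad.
Only numpy, scipy, OpenCV 4.12 (cv2) and the standard library are available. Lean on these libraries where they do the work, as an engineer would, in place of code of your own. Each camera call takes 0.05 s, during which the arm holds its last target. There are 200 camera calls.

## Working session

There is one attempt and no reset: what is moved stays moved. The work goes in short steps, Python scripts to look and compute and a tool call to move; the robot and the scene stay as the last step left them, time stands still between calls to the robot, and variables do not carry over. Pictures are saved under pics/ and viewed, at most 10 in all, crops included, and the job is handed in when it is done.

Besides the shell and the picture viewer there is one more tool, called after "Emit:" in YAML: its name, and indented under it one key for each argument. arm_command: Moves the arm, as the interface text tells. Its arguments: {"type":"object","properties":{"rows":{"type":"array"},"squeeze":{"type":"number"}},"required":["rows"]}

```bash
mkdir -p pics
python3 - <<'E'
from workcell import env
import cv2,numpy as np,pickle
for n in("top","side"):
    f=env.grab_frame(n);cv2.imwrite(f"pics/{n}0.png",f["img"]);pickle.dump(f,open(n+"0.pkl","wb"))
    print(n,f["fov_y"],f["cx"],f["cy"],(-f["R"].T@f["t"]).round())
print(env.state())
E
```

```text
top 44.097144673337894 283.58044441306447 204.91798141670137 [ 222.  -10. 1539.]
side 50.81808327246506 278.74730539756166 211.5914646897002 [-118.  809.  708.]
{'time_s': 0.1, 'qpos': array([-7.31664809e+01,  1.83484815e+01,  8.96972938e+01, -1.13675301e-03,
        7.20428608e+01, -1.14481977e+00]), 'qvel': array([ 0.05286717, -0.04711637, -0.15105878,  0.07941945,  0.03175978,
       -0.02237213]), 'effort': array([-3.96569012e-04, -4.13331306e+01, -2.32510650e+01,  7.27737858e-02,
        4.21502581e-02, -5.53770406e-05]), 'ee_pos': array([ 177.34218389, -546.45936771,  176.11371967]), 'ee_rot': array([-1.79911360e+02, -6.90289352e-04,  1.79786896e+01]), 'force': array([ 0.05925331, -0.0781654 , -0.23707249]), 'torque': array([-0.01777023,  0.02196262,  0.00092001]), 'gripper_force': 0.0, 'gripper_width': 91.47810522402484}
```

View pics/top0.png

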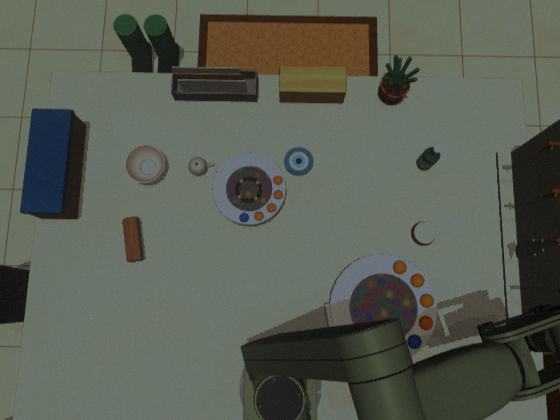

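View pics/side0.png

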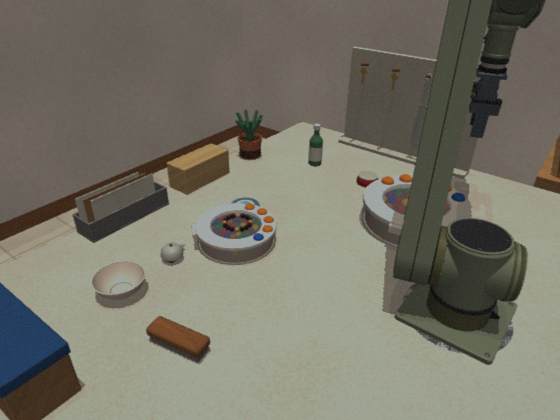

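The top view shows the small box at about pixel (249,189). Its blue stud is at (244,217) and the orange ones run to (278,180). The horn loop is on the lid, the coaster is at (299,160) and the bell at (199,166). The larger look-alike at (385,305) isn't part of the job. The side view agrees. Next I'll measure the studs.

```bash
cat > m.py <<'E'
import cv2,numpy as np
def foc(f): return 210/np.tan(np.radians(f["fov_y"]/2))
def ray(f,u,v,z):
    d=f["R"].T@np.array([(u-f["cx"])/foc(f),(v-f["cy"])/foc(f),1]);c=-f["R"].T@f["t"]
    return c+d*(z-c[2])/d[2]
def blobs(f,win):
    h=cv2.cvtColor(f["img"],cv2.COLOR_BGR2HSV);x0,y0,x1,y1=win;out=[]
    for nm,lo,hi in(("blue",(105,150,60),(125,255,255)),("orange",(5,170,120),(20,255,255))):
        m=cv2.inRange(h,lo,hi);w=np.zeros_like(m);w[y0:y1,x0:x1]=m[y0:y1,x0:x1]
        n,_,s,c=cv2.connectedComponentsWithStats(w)
        out+=[(nm,s[i,4],*c[i]) for i in range(1,n) if s[i,4]>25]
    return out
E
python3 - <<'E'
import pickle
from m import *
for n,win in(("top",(205,145,292,230)),("side",(190,195,280,260))):
    f=pickle.load(open(n+"0.pkl","rb"))
    P=[]
    for nm,a,u,v in blobs(f,win):
        p=ray(f,u,v,64);z=f["z_map"][int(round(v)),int(round(u))]
        q=-f["R"].T@f["t"]+f["R"].T@(np.array([(u-f["cx"])/foc(f),(v-f["cy"])/foc(f),1])*z)
        print(n,nm,a,round(u,1),round(v,1),p.round(1),"depth",q.round(1));P.append(p[:2])
    # circle from known geometry: ordered studs
    if len(P)==5:
        B,O=P[0],sorted(P[1:],key=lambda p:np.hypot(*(p-P[0])))
        D=np.array([B]+O);g=np.array([[np.cos(t),np.sin(t)] for t in(-1,-.5,0,.5,1)])*88
        gm,dm=g.mean(0),D.mean(0);U,S,Vt=np.linalg.svd((g-gm).T@(D-dm))
        R=Vt.T@np.diag([1,np.linalg.det(Vt.T@U.T)])@U.T;c=dm-R@gm
        fit=g@R.T+c
        print("centre",c.round(1),"yaw",np.degrees(np.arctan2(R[1,0],R[0,0])).round(1),"\n",fit.round(1),"res",np.hypot(*(fit-D).T).round(1))
E
```

```text
top blue 48 243.6 217.2 [472.  113.2  64. ] depth [471.9 113.2  64.1]
side blue 41 258.0 236.6 [470.7 122.5  64. ] depth [472.3 120.7  62.3]
side orange 34 249.2 206.2 [583.3  26.6  64. ] depth [584.2  25.6  63.1]
side orange 34 261.7 211.1 [540.   24.4  64. ] depth [538.3  26.4  65.6]
side orange 36 268.3 219.1 [500.9  44.   64. ] depth [501.7  42.9  63.1]
side orange 41 267.3 228.4 [475.3  79.7  64. ] depth [476.9  77.7  62.2]
centre [557.8 110.8] yaw -130.5 
 [[470.7 122.7]
 [475.6  79.4]
 [500.7  43.9]
 [539.8  24.7]
 [583.3  26.6]] res [0.3 0.4 0.2 0.3 0.1]
```

```bash
sed -i 's/(5,170,120)/(5,150,90)/' m.py
python3 - <<'E'
import pickle
from m import *
f=pickle.load(open("top0.pkl","rb"))
h=cv2.cvtColor(f["img"],cv2.COLOR_BGR2HSV)
for u,v in((260,216),(271,207),(278,194),(278,180)):print(h[v,u])
w=(205,145,310,230)
P=[]
for b in blobs(f,w): P.append(ray(f,b[2],b[3],64));print(b,P[-1].round(1))
cv2.imwrite("pics/c.png",cv2.resize(f["img"][140:240,190:330],None,fx=5,fy=5,interpolation=cv2.INTER_CUBIC))
# shoulder-turret sanity: shelf-level and tool check in side picture and top
for n in("top","side"):
    f=pickle.load(open(n+"0.pkl","rb"))
    p=f["R"]@np.array([177.3,-546.5,176.1])+f["t"];k=foc(f);print(n,"tcp px",k*p[0]/p[2]+f["cx"],k*p[1]/p[2]+f["cy"])
    for q in ((0,0,0),(557.8,110.8,56)):
        p=f["R"]@np.array(q)+f["t"];print(q,k*p[0]/p[2]+f["cx"],k*p[1]/p[2]+f["cy"])
E
```

```text
[ 17 199 100]
[ 19 188 102]
[ 18 193 107]
[ 17 192 101]
('blue', np.int32(48), np.float64(243.5625), np.float64(217.25)) [472.  113.2  64. ]
('orange', np.int32(51), np.float64(277.5686274509804), np.float64(179.68627450980392)) [585.3  17.5  64. ]
('orange', np.int32(53), np.float64(277.9622641509434), np.float64(194.22641509433961)) [541.8  15.4  64. ]
('orange', np.int32(55), np.float64(271.05454545454546), np.float64(207.27272727272728)) [502.7  34.6  64. ]
('orange', np.int32(52), np.float64(258.59615384615387), np.float64(215.6153846153846)) [477.6  70.   64. ]
top tcp px 494.05516304521313 328.2218138040931
(0, 0, 0) 279.63180340901016 386.13834888125905
(557.8, 110.8, 56) 245.5938404930269 188.8677034814539
side tcp px 472.89215894107645 141.99809449169234
(0, 0, 0) 456.2304414044981 312.21557671945516
(557.8, 110.8, 56) 235.52318773934348 224.99725961550627
```

View pics/c.png

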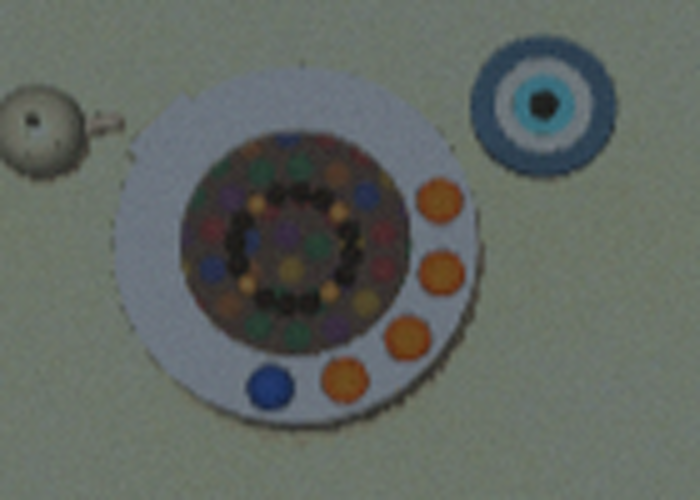

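The two views put the studs 9 mm apart in y, so one camera's calibration is off. I'll hover the closed fingers near stud 1 and use the known TCP to find which one.

Emit:
arm_command:
  rows:
    - {"delta_pos":[25,-28,0],"roll":0,"jaw":0}
    - {"delta_pos":[50,-56,0],"roll":0,"jaw":0}
    - {"delta_pos":[75,-84,2],"roll":0,"jaw":0}
    - {"delta_pos":[100,-112,4],"roll":0,"jaw":0}
    - {"delta_pos":[125,-140,6],"roll":0,"jaw":0}
    - {"delta_pos":[150,-168,8],"roll":0,"jaw":0}
    - {"delta_pos":[175,-196,10],"roll":0,"jaw":0}
    - {"delta_pos":[200,-224,12],"roll":0,"jaw":0}
    - {"delta_pos":[225,-252,14],"roll":0,"jaw":0}
    - {"delta_pos":[250,-280,16],"roll":0,"jaw":0}
    - {"delta_pos":[275,-308,18],"roll":0,"jaw":0}
    - {"delta_pos":[300,-336,20],"roll":0,"jaw":0}
    - {"delta_pos":[325,-364,22],"roll":0,"jaw":0}
    - {"delta_pos":[350,-392,24],"roll":0,"jaw":0}
    - {"delta_pos":[375,-420,26],"roll":0,"jaw":0}
    - {"delta_pos":[400,-448,27],"roll":0,"jaw":0}
    - {"delta_pos":[430,-480,27],"roll":0,"jaw":0}
    - {"delta_pos":[455,-508,27],"roll":0,"jaw":0}
    - {"delta_pos":[475,-530,27],"roll":0,"jaw":0}
    - {"delta_pos":[485,-541,27],"roll":0,"jaw":0}

```text
time_s: 1.77
ee_pos: [472.9, 120.6, 149.4]
ee_rot: [-180.0, -0.0, 18.2]
force: [-0.5, 0.1, 0.8]
gripper_width: 0.5
gripper_force: 0.0
```

Emit:
arm_command:
  rows:
    - {"delta_pos":[0,0,10],"roll":0,"jaw":0}
    - {"delta_pos":[0,0,30],"roll":0,"jaw":0}
    - {"delta_pos":[0,0,30],"roll":0,"jaw":0}
    - {"delta_pos":[0,0,30],"roll":0,"jaw":0}
    - {"delta_pos":[0,0,30],"roll":0,"jaw":0}

```text
time_s: 2.18
ee_pos: [471.6, 116.3, 120.1]
ee_rot: [180.0, 0.0, 17.9]
force: [0.2, 0.0, 0.9]
gripper_width: 0.5
gripper_force: 0.0
```

Run:
```python
from workcell import env
from m import *
import pickle
s=env.state();print(s["time_s"],s["ee_pos"],s["ee_rot"],s["gripper_width"],s["force"])
o=[]
for n in("top","side"):
    f=env.grab_frame(n);pickle.dump(f,open(n+"1.pkl","wb"))
    p=f["R"]@s["ee_pos"]+f["t"];k=foc(f);u,v=k*p[0]/p[2]+f["cx"],k*p[1]/p[2]+f["cy"];print(n,u,v)
    im=f["img"].copy();x0,y0=int(u)-50,int(v)-50
    c=cv2.resize(im[y0:y0+100,x0:x0+100],None,fx=4,fy=4,interpolation=cv2.INTER_CUBIC)
    cv2.drawMarker(c,(int((u-x0+.5)*4),int((v-y0+.5)*4)),(0,255,0),0,12,1);o.append(c)
cv2.imwrite("pics/hov.png",np.hstack(o))
```

```text
2.1833 [471.61987004 116.32613763 120.13650922] [1.79981340e+02 1.12859513e-02 1.79031603e+01] 0.46078713353333534 [0.16958017 0.01334431 0.9423537 ]
top 240.86778440019762 213.9420348851586
side 258.98738180931383 216.5826251223308
```

View pics/hov.png

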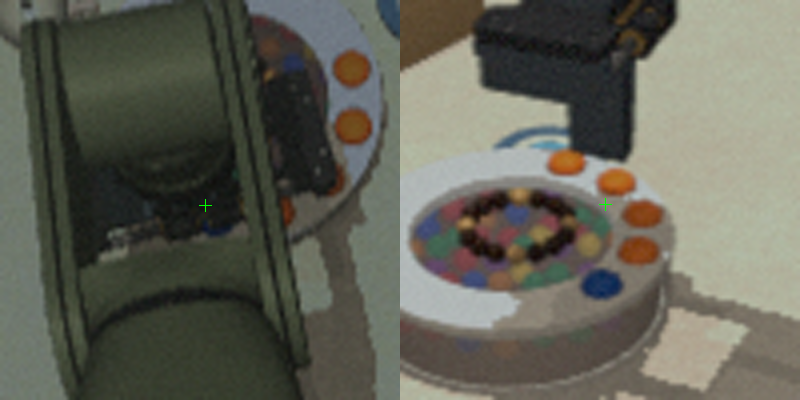

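Run:
```python
import pickle
from m import *
for n in("side","top"):
    f=pickle.load(open(n+"1.pkl","rb"));k=foc(f)
    v,u=np.mgrid[0:420,0:560];z=f["z_map"]
    P=(np.stack([(u-f["cx"])/k*z,(v-f["cy"])/k*z,z],-1)-f["t"])@f["R"]
    if n=="side":
        for r in range(186,212,2): print(r,[tuple(P[r,c].round().astype(int)) for c in (249,253,257,261,265)], f["img"][r,257])
        x0,y0=208,166
    else:
        print([tuple(P[r,c].round(0).astype(int)) for r in (185,195,200,205) for c in(262,268)])
    m=(z>0); print(n,"table z",[P[r,c].round(1) for r,c in ((330,250),(270,330))])
```

```text
186 [(np.int64(435), np.int64(191), np.int64(251)), (np.int64(427), np.int64(187), np.int64(252)), (np.int64(416), np.int64(186), np.int64(255)), (np.int64(454), np.int64(129), np.int64(217)), (np.int64(459), np.int64(108), np.int64(206))] [46 45 40]
188 [(np.int64(436), np.int64(190), np.int64(245)), (np.int64(425), np.int64(189), np.int64(248)), (np.int64(416), np.int64(187), np.int64(250)), (np.int64(454), np.int64(128), np.int64(211)), (np.int64(460), np.int64(106), np.int64(200))] [46 43 43]
190 [(np.int64(435), np.int64(191), np.int64(241)), (np.int64(427), np.int64(188), np.int64(242)), (np.int64(420), np.int64(183), np.int64(242)), (np.int64(456), np.int64(126), np.int64(204)), (np.int64(459), np.int64(108), np.int64(196))] [42 34 33]
192 [(np.int64(487), np.int64(134), np.int64(192)), (np.int64(428), np.int64(186), np.int64(236)), (np.int64(417), np.int64(186), np.int64(240)), (np.int64(456), np.int64(126), np.int64(199)), (np.int64(458), np.int64(110), np.int64(191))] [44 46 40]
194 [(np.int64(702), np.int64(-106), np.int64(1)), (np.int64(475), np.int64(133), np.int64(190))
[... 1949 characters left out ...]
70), np.int64(26), np.int64(57)), (np.int64(555), np.int64(26), np.int64(62)), (np.int64(546), np.int64(20), np.int64(63)), (np.int64(538), np.int64(12), np.int64(62))] [120 134 167]
side table z [array([322.5, 325.7,   2.9]), array([297.8,  50.9,  -0.7])]
[(np.int64(518), np.int64(52), np.int64(277)), (np.int64(570), np.int64(45), np.int64(58)), (np.int64(493), np.int64(51), np.int64(276)), (np.int64(493), np.int64(36), np.int64(278)), (np.int64(480), np.int64(51), np.int64(279)), (np.int64(481), np.int64(36), np.int64(275)), (np.int64(467), np.int64(50), np.int64(282)), (np.int64(468), np.int64(36), np.int64(274))]
top table z [array([185.5,  42. , 726.1]), array([ 330. , -142.1,   -2.9])]
```

Run:
```python
from workcell import env
from m import *
import pickle
for i in range(2):
    s=env.state();f=env.grab_frame("side");print(s["time_s"],s["ee_pos"],s["qpos"])
    k=foc(f);v,u=np.mgrid[0:420,0:560];z=f["z_map"]
    P=(np.stack([(u-f["cx"])/k*z,(v-f["cy"])/k*z,z],-1)-f["t"])@f["R"]
    m=(abs(P[...,0]-470)<45)&(abs(P[...,1]-118)<45)&(P[...,2]>80)&(P[...,2]<200)
    q=P[m];print(len(q),"zmin",np.percentile(q[:,2],[0,1,3,10]));l=q[q[:,2]<np.percentile(q[:,2],3)+20];print(l.min(0),l.max(0),l.mean(0))
pickle.dump(f,open("side2.pkl","wb"))
```

```text
2.2833 [472.26598999 116.69518731 120.71709545] [ 1.25349232e+01  1.29696005e+01  1.05919630e+02 -1.48391147e-02
  6.10210320e+01  8.46287552e+01]
208 zmin [158.07183075 158.35444011 159.22841086 163.68467163]
[453.42245071 107.77768289 158.07183075] [486.06262115 135.291872   179.20680837] [467.93205172 124.75132289 169.12376854]
2.3333 [472.31404901 116.83074396 120.74536499] [ 1.25487116e+01  1.29698795e+01  1.05914672e+02 -1.39895632e-02
  6.10167905e+01  8.46304882e+01]
209 zmin [156.02569185 156.9375863  159.17288195 163.30745708]
[452.50635505 107.59359991 156.02569185] [487.02686547 135.15748365 178.84831787] [467.91602272 124.76869754 169.13174818]
```

Run:
```python
from m import *
import pickle
f=pickle.load(open("side0.pkl","rb"));k=foc(f);v,u=np.mgrid[0:420,0:560];z=f["z_map"]
P=(np.stack([(u-f["cx"])/k*z,(v-f["cy"])/k*z,z],-1)-f["t"])@f["R"]
m=(abs(P[...,0]-177)<100)&(abs(P[...,1]+547)<100)&(P[...,2]>80)&(P[...,2]<330)
q=P[m];print(len(q));l=q[q[:,2]<q[:,2].min()+30];print(l.min(0),l.max(0),l.mean(0))
# upright things: bottle top expected 150, bell 46, bowl 45
for n in("side0","top0"):
  f=pickle.load(open(n+".pkl","rb"));k=foc(f);z=f["z_map"]
  P=(np.stack([(u-f["cx"])/k*z,(v-f["cy"])/k*z,z],-1)-f["t"])@f["R"]
  for nm,(a,b,c,d) in dict(side0=dict(spray=(305,120,326,170),bell=(160,238,186,265),bowl=(93,262,146,304),coaster=(230,196,262,208)),top0=dict(spray=(412,142,445,174),bell=(187,152,210,178),bowl=(124,144,170,186),coaster=(283,146,315,175)))[n].items():
    p=P[b:d,a:c].reshape(-1,3);p=p[(p[:,2]>(15 if nm!="coaster" else 4))&(p[:,2]<200)];
    if len(p):print(n,nm,len(p),((p.min(0)+p.max(0))/2).round(),"top z",np.percentile(p[:,2],98).round(1))
```

```text
812
[ 145.25318379 -592.09004793  213.42667563] [ 212.27468016 -483.9819627   243.41499763] [ 171.10301737 -510.40393853  228.69072877]
side0 spray 416 [ 662. -419.   83.] top z 148.3
side0 bell 334 [633. 256.  31.] top z 43.8
side0 bowl 1152 [637. 419.  31.] top z 46.0
side0 coaster 257 [637. -18.  35.] top z 65.3
top0 spray 394 [ 660. -425.   86.] top z 152.8
top0 bell 273 [634. 259.  33.] top z 47.5
top0 bowl 762 [635. 416.  34.] top z 48.9
top0 coaster 643 [663. -44.  11.] top z 15.3
```

Run:
```python
from m import *
import pickle
c,s_=np.cos(np.radians(18)),np.sin(np.radians(18))
X=np.array([c,s_]);Y=np.array([s_,-c])
T=np.array([472.3,116.8])
v,u=np.mgrid[0:420,0:560]
for n in("top1","side2"):
  f=pickle.load(open(n+".pkl","rb"));k=foc(f);z=f["z_map"]
  P=(np.stack([(u-f["cx"])/k*z,(v-f["cy"])/k*z,z],-1)-f["t"])@f["R"]
  for lo,hi in((150,195),(225,245),(245,295)):
    m=(P[...,2]>lo)&(P[...,2]<hi)&(np.hypot(P[...,0]-T[0],P[...,1]-T[1])<130)
    d=P[m][:,:2]-T;a=np.c_[d@X,d@Y,P[m][:,2]]
    if n=="top1": a=a[a[:,1]>60]
    if len(a): print(n,lo,hi,len(a),"min",np.percentile(a,1.5,axis=0).round(1),"max",np.percentile(a,98.5,axis=0).round(1), 'med',np.median(a,0).round(1))
f=pickle.load(open("side2.pkl","rb"))
cv2.imwrite("pics/s2.png",cv2.resize(f["img"][120:260,180:320],None,fx=4,fy=4,interpolation=cv2.INTER_CUBIC))
```

```text
top1 225 245 1 min [-39.2  79.4 239.8] max [-39.2  79.4 239.8] med [-39.2  79.4 239.8]
top1 245 295 364 min [-39.8  60.4 255.9] max [ 33.8  89.1 284.6] med [ -4.2  75.  278.8]
side2 150 195 195 min [-16.7 -15.1 157.4] max [ 17.5   3.1 193.5] med [ -3.2 -11.2 176.6]
side2 225 245 159 min [-36.8 -84.4 235.8] max [ 36.1  76.3 244.9] med [-13.9 -80.8 240.9]
side2 245 295 1432 min [-36.8 -91.7 246.1] max [ 35.9  80.7 293.4] med [-18.8 -52.2 274.9]
```

View pics/s2.png

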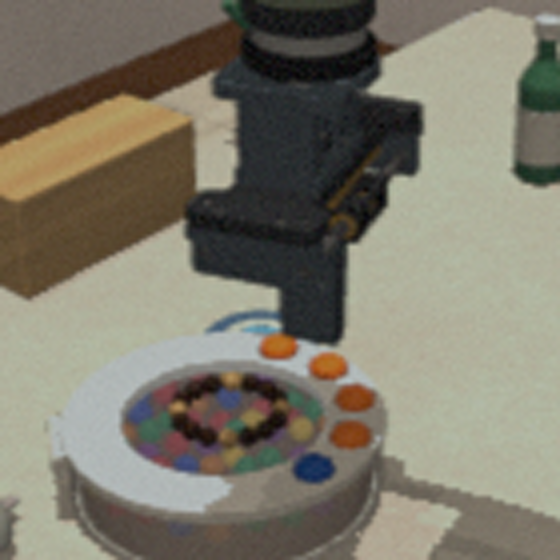

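Against the tool, both cameras agree with the reported xy to about 3 mm. Both the tip and the palm show up about 37 mm higher than the reported z, so I'll go down guarded and watch the force.

Emit:
arm_command:
  rows:
    - {"delta_pos":[2.7,2.1,15],"roll":0,"jaw":0}
    - {"delta_pos":[2.7,2.1,35],"roll":0,"jaw":0}
    - {"delta_pos":[2.7,2.1,45],"roll":0,"jaw":0}
    - {"delta_pos":[2.7,2.1,45],"roll":0,"jaw":0}
    - {"delta_pos":[2.7,2.1,45],"roll":0,"jaw":0}

```text
time_s: 2.8
ee_pos: [474.9, 116.1, 74.9]
ee_rot: [180.0, 0.0, 18.0]
force: [-0.8, 0.7, 0.9]
gripper_width: 0.4
gripper_force: 0.0
```

Emit:
arm_command:
  rows:
    - {"delta_pos":[0,0,5],"roll":0,"jaw":0}
    - {"delta_pos":[0,0,10],"roll":0,"jaw":0}
    - {"delta_pos":[0,0,12],"roll":0,"jaw":0}
    - {"delta_pos":[0,0,13],"roll":0,"jaw":0}
    - {"delta_pos":[0,0,13],"roll":0,"jaw":0}
    - {"delta_pos":[0,0,13],"roll":0,"jaw":0}

```text
time_s: 3.3
ee_pos: [475.1, 116.2, 61.9]
ee_rot: [180.0, -0.0, 18.0]
force: [-0.1, 0.0, 0.1]
gripper_width: 0.0
gripper_force: 0.0
```

Emit:
arm_command:
  rows:
    - {"delta_pos":[0,0,2],"roll":0,"jaw":0}
    - {"delta_pos":[0,0,4],"roll":0,"jaw":0}
    - {"delta_pos":[0,0,4],"roll":0,"jaw":0}

```text
time_s: 3.55
ee_pos: [474.8, 116.1, 57.5]
ee_rot: [180.0, 0.0, 18.0]
force: [-0.4, -0.2, -0.4]
gripper_width: 0.8
gripper_force: 0.0
```

Emit:
arm_command:
  rows:
    - {"delta_pos":[0,0,6],"roll":0,"jaw":0}
    - {"delta_pos":[0,0,12],"roll":0,"jaw":0}
    - {"delta_pos":[0,0,18],"roll":0,"jaw":0}
    - {"delta_pos":[0,0,20],"roll":0,"jaw":0}
    - {"delta_pos":[0,0,20],"roll":0,"jaw":0}

```text
time_s: 3.97
ee_pos: [474.3, 116.0, 36.9]
ee_rot: [-180.0, 0.1, 18.0]
force: [-1.1, 0.8, -1.0]
gripper_width: 0.4
gripper_force: 0.0
```

```bash
cat > look.py <<'E'
import sys
from workcell import env
from m import *
s=env.state();print(s["time_s"],s["ee_pos"],s["force"])
f=env.grab_frame("side");k=foc(f);v,u=np.mgrid[0:420,0:560];z=f["z_map"]
P=(np.stack([(u-f["cx"])/k*z,(v-f["cy"])/k*z,z],-1)-f["t"])@f["R"]
T=s["ee_pos"];g=cv2.cvtColor(f["img"],cv2.COLOR_BGR2GRAY)
m=(np.hypot(P[...,0]-T[0],P[...,1]-T[1])<32)&(P[...,2]>T[2]+33)&(P[...,2]<T[2]+110)&(g<80)&(P[...,2]>67)
print("tip z",np.percentile(P[m][:,2],[0,2,5]) if m.any() else None)
cv2.imwrite(sys.argv[1],cv2.resize(f["img"][150:270,190:300],None,fx=5,fy=5,interpolation=cv2.INTER_CUBIC))
for b in blobs(f,(190,195,290,260)): print(b[0],b[1],ray(f,b[2],b[3],64).round(1), P[int(round(b[3])),int(round(b[2])),2].round(1))
E
python3 look.py pics/s3.png
```

```text
3.9667 [474.27751545 116.00004416  36.86679938] [-1.05663765  0.78171992 -0.9660145 ]
tip z [72.78878276 74.79785394 76.77630011]
blue 40 [470.5 122.3  64. ] 62.6
orange 37 [498.7  44.6  64. ] 63.3
orange 34 [473.6  77.9  64. ] 65.9
```

View pics/s3.png

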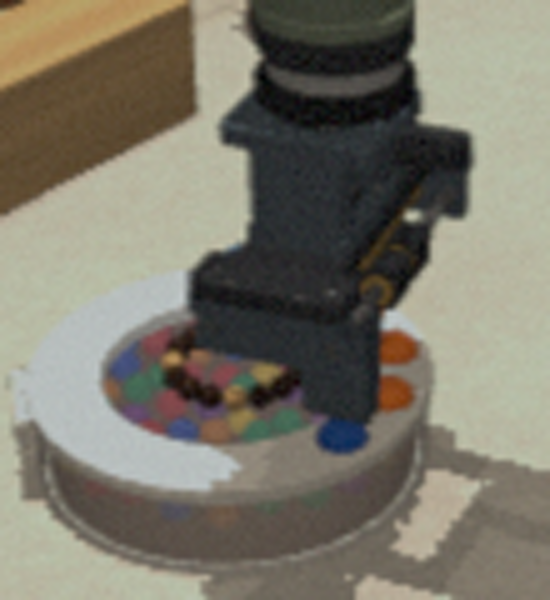

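The side view shows the closed fingertips about 9 mm above the blue stud (crop pixel (342,430)). That confirms the z offset and the alignment, so I'll press in small steps.

Emit:
arm_command:
  rows:
    - {"delta_pos":[0,0,3],"roll":0,"jaw":0}
    - {"delta_pos":[0,0,6],"roll":0,"jaw":0}
    - {"delta_pos":[0,0,8],"roll":0,"jaw":0}
    - {"delta_pos":[0,0,10],"roll":0,"jaw":0}
    - {"delta_pos":[0,0,10],"roll":0,"jaw":0}

```text
time_s: 4.43
ee_pos: [474.7, 116.1, 27.4]
ee_rot: [180.0, 0.0, 18.0]
force: [-0.2, 0.9, -0.6]
gripper_width: 0.2
gripper_force: 0.0
```

Emit:
arm_command:
  rows:
    - {"delta_pos":[0,0,1],"roll":0,"jaw":0}
    - {"delta_pos":[0,0,2],"roll":0,"jaw":0}
    - {"delta_pos":[0,0,2],"roll":0,"jaw":0}

```text
time_s: 4.68
ee_pos: [475.1, 116.2, 25.9]
ee_rot: [180.0, -0.0, 18.0]
force: [-0.5, 0.4, 0.8]
gripper_width: 0.4
gripper_force: 0.6
```

Emit:
arm_command:
  rows:
    - {"delta_pos":[0,0,1],"roll":0,"jaw":0}
    - {"delta_pos":[0,0,2],"roll":0,"jaw":0}
    - {"delta_pos":[0,0,2],"roll":0,"jaw":0}

```text
time_s: 4.93
ee_pos: [475.1, 116.2, 23.8]
ee_rot: [180.0, -0.0, 18.0]
force: [-0.2, -0.2, 2.3]
gripper_width: 0.7
gripper_force: 0.9
```

Emit:
arm_command:
  rows:
    - {"delta_pos":[0,0,0.7],"roll":0,"jaw":0}
    - {"delta_pos":[0,0,1.5],"roll":0,"jaw":0}
    - {"delta_pos":[0,0,1.5],"roll":0,"jaw":0}

```text
time_s: 5.18
ee_pos: [475.1, 116.2, 22.2]
ee_rot: [180.0, -0.0, 18.0]
force: [0.5, 0.2, 0.8]
gripper_width: 0.3
gripper_force: 0.9
```

Emit:
arm_command:
  rows:
    - {"delta_pos":[0,0,0.7],"roll":0,"jaw":0}
    - {"delta_pos":[0,0,1.5],"roll":0,"jaw":0}
    - {"delta_pos":[0,0,1.5],"roll":0,"jaw":0}

```text
time_s: 5.43
ee_pos: [475.1, 116.2, 21.1]
ee_rot: [180.0, -0.0, 18.0]
force: [-2.2, -0.6, 6.5]
gripper_width: 0.7
gripper_force: 2.9
```

```bash
python3 look.py pics/s4.png
```

```text
5.4333 [475.11064168 116.1758096   21.13885482] [-2.15409395 -0.56301844  6.54066532]
tip z [67.05251231 67.6641015  69.10454558]
orange 34 [497.7  45.1  64. ] 62.9
orange 34 [472.9  78.4  64. ] 64.9
```

View pics/s4.png

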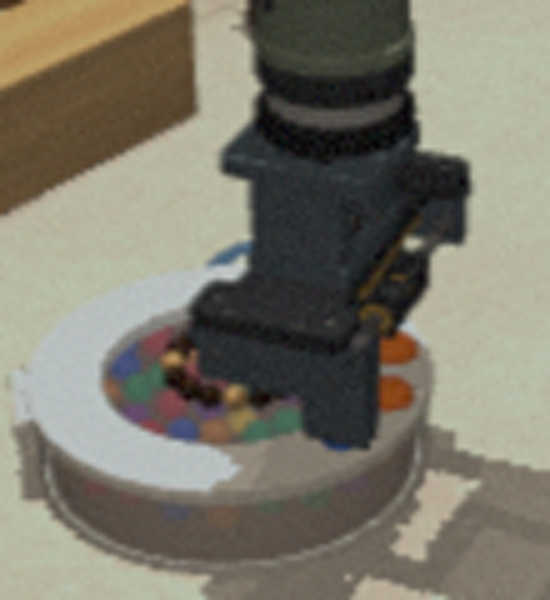

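The tip has reached the blue stud's stop height: z 21.1, which is about 58 in the camera frame, with force rising to 6.5 N. One more small push will confirm it.

Emit:
arm_command:
  rows:
    - {"delta_pos":[0,0,0.4],"roll":0,"jaw":0}
    - {"delta_pos":[0,0,0.8],"roll":0,"jaw":0}
    - {"delta_pos":[0,0,0.8],"roll":0,"jaw":0}

```text
time_s: 5.73
ee_pos: [475.1, 116.2, 21.1]
ee_rot: [180.0, -0.0, 18.0]
force: [-4.2, -0.5, 12.4]
gripper_width: 0.6
gripper_force: 5.8
```

Stud 1 is on its stop: z stays at 21.1 while the force climbs to 12 N. Now lift and move to stud 2.

Emit:
arm_command:
  rows:
    - {"delta_pos":[0,0,-5],"roll":0,"jaw":0}
    - {"delta_pos":[0,0,-20],"roll":0,"jaw":0}
    - {"delta_pos":[0,0,-22],"roll":0,"jaw":0}
    - {"delta_pos":[-4,20,-22],"roll":0,"jaw":0}
    - {"delta_pos":[-8.8,42.7,-22],"roll":0,"jaw":0}
    - {"delta_pos":[-8.8,42.7,-22],"roll":0,"jaw":0}
    - {"delta_pos":[-8.8,42.7,-16],"roll":0,"jaw":0}
    - {"delta_pos":[-8.8,42.7,-12],"roll":0,"jaw":0}
    - {"delta_pos":[-8.8,42.7,-12],"roll":0,"jaw":0}

```text
time_s: 6.48
ee_pos: [478.8, 73.3, 30.7]
ee_rot: [-180.0, 0.1, 18.0]
force: [-0.2, 0.5, -0.7]
gripper_width: 0.4
gripper_force: 0.0
```

```bash
python3 look.py pics/s5.png
```

```text
6.4833 [478.77441556  73.26422397  30.65379825] [-0.16052573  0.51982411 -0.65865608]
tip z [68.59802274 70.06300915 71.11542562]
orange 34 [473.8  83.6  64. ] 62.8
```

View pics/s5.png

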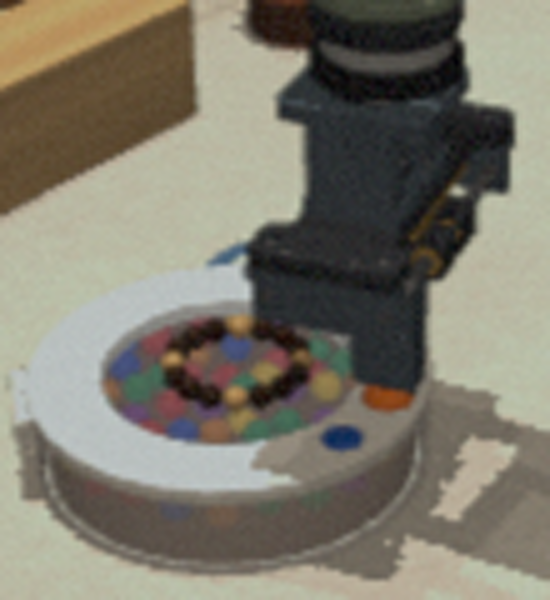

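The blue stud now lies flat at crop pixel (342,438), and the finger sits just above stud 2. Pressing stud 2.

Emit:
arm_command:
  rows:
    - {"delta_pos":[0,0,1.5],"roll":0,"jaw":0}
    - {"delta_pos":[0,0,3],"roll":0,"jaw":0}
    - {"delta_pos":[0,0,4.5],"roll":0,"jaw":0}
    - {"delta_pos":[0,0,6],"roll":0,"jaw":0}
    - {"delta_pos":[0,0,7.5],"roll":0,"jaw":0}
    - {"delta_pos":[0,0,9],"roll":0,"jaw":0}
    - {"delta_pos":[0,0,10.5],"roll":0,"jaw":0}
    - {"delta_pos":[0,0,11.5],"roll":0,"jaw":0}
    - {"delta_pos":[0,0,12],"roll":0,"jaw":0}
    - {"delta_pos":[0,0,12],"roll":0,"jaw":0}
    - {"delta_pos":[0,0,12],"roll":0,"jaw":0}

```text
time_s: 7.45
ee_pos: [480.0, 73.1, 21.1]
ee_rot: [-180.0, -0.0, 18.0]
force: [-3.0, 2.0, 11.4]
gripper_width: 0.4
gripper_force: 5.4
```

Emit:
arm_command:
  rows:
    - {"delta_pos":[0,0,-5],"roll":0,"jaw":0}
    - {"delta_pos":[0,0,-20],"roll":0,"jaw":0}
    - {"delta_pos":[0,0,-22],"roll":0,"jaw":0}
    - {"delta_pos":[6,20,-22],"roll":0,"jaw":0}
    - {"delta_pos":[12.9,41.5,-22],"roll":0,"jaw":0}
    - {"delta_pos":[12.9,41.5,-22],"roll":0,"jaw":0}
    - {"delta_pos":[12.9,41.5,-16],"roll":0,"jaw":0}
    - {"delta_pos":[12.9,41.5,-12],"roll":0,"jaw":0}
    - {"delta_pos":[12.9,41.5,-12],"roll":0,"jaw":0}
    - {"delta_pos":[12.9,41.5,-12],"roll":0,"jaw":0}

```text
time_s: 8.28
ee_pos: [503.8, 37.8, 31.3]
ee_rot: [-180.0, 0.1, 18.0]
force: [-0.1, -0.6, -0.2]
gripper_width: 0.3
gripper_force: 0.0
```

Emit:
arm_command:
  rows:
    - {"delta_pos":[0,0,1.5],"roll":0,"jaw":0}
    - {"delta_pos":[0,0,3],"roll":0,"jaw":0}
    - {"delta_pos":[0,0,4.5],"roll":0,"jaw":0}
    - {"delta_pos":[0,0,6],"roll":0,"jaw":0}
    - {"delta_pos":[0,0,7.5],"roll":0,"jaw":0}
    - {"delta_pos":[0,0,9],"roll":0,"jaw":0}
    - {"delta_pos":[0,0,10.5],"roll":0,"jaw":0}
    - {"delta_pos":[0,0,11.5],"roll":0,"jaw":0}
    - {"delta_pos":[0,0,12],"roll":0,"jaw":0}
    - {"delta_pos":[0,0,12],"roll":0,"jaw":0}
    - {"delta_pos":[0,0,12],"roll":0,"jaw":0}

```text
time_s: 9.2
ee_pos: [504.9, 37.6, 21.1]
ee_rot: [-180.0, -0.0, 18.0]
force: [-4.1, 2.3, 10.3]
gripper_width: 0.4
gripper_force: 5.4
```

Emit:
arm_command:
  rows:
    - {"delta_pos":[0,0,-5],"roll":0,"jaw":0}
    - {"delta_pos":[0,0,-20],"roll":0,"jaw":0}
    - {"delta_pos":[0,0,-22],"roll":0,"jaw":0}
    - {"delta_pos":[16,15,-22],"roll":0,"jaw":0}
    - {"delta_pos":[31.3,30.3,-22],"roll":0,"jaw":0}
    - {"delta_pos":[31.3,30.3,-22],"roll":0,"jaw":0}
    - {"delta_pos":[31.3,30.3,-16],"roll":0,"jaw":0}
    - {"delta_pos":[31.3,30.3,-12],"roll":0,"jaw":0}
    - {"delta_pos":[31.3,30.3,-12],"roll":0,"jaw":0}
    - {"delta_pos":[31.3,30.3,-12],"roll":0,"jaw":0}

```text
time_s: 10.03
ee_pos: [542.7, 18.4, 31.2]
ee_rot: [-180.0, 0.1, 18.0]
force: [-1.0, 0.3, 0.7]
gripper_width: 0.4
gripper_force: 0.0
```

Emit:
arm_command:
  rows:
    - {"delta_pos":[0,0,1.5],"roll":0,"jaw":0}
    - {"delta_pos":[0,0,3],"roll":0,"jaw":0}
    - {"delta_pos":[0,0,4.5],"roll":0,"jaw":0}
    - {"delta_pos":[0,0,6],"roll":0,"jaw":0}
    - {"delta_pos":[0,0,7.5],"roll":0,"jaw":0}
    - {"delta_pos":[0,0,9],"roll":0,"jaw":0}
    - {"delta_pos":[0,0,10.5],"roll":0,"jaw":0}
    - {"delta_pos":[0,0,11.5],"roll":0,"jaw":0}
    - {"delta_pos":[0,0,12],"roll":0,"jaw":0}
    - {"delta_pos":[0,0,12],"roll":0,"jaw":0}
    - {"delta_pos":[0,0,12],"roll":0,"jaw":0}

```text
time_s: 10.95
ee_pos: [544.0, 18.4, 21.1]
ee_rot: [-180.0, -0.0, 18.0]
force: [-3.1, 1.8, 9.8]
gripper_width: 0.3
gripper_force: 5.1
```

Emit:
arm_command:
  rows:
    - {"delta_pos":[0,0,-5],"roll":0,"jaw":0}
    - {"delta_pos":[0,0,-20],"roll":0,"jaw":0}
    - {"delta_pos":[0,0,-22],"roll":0,"jaw":0}
    - {"delta_pos":[20,6,-22],"roll":0,"jaw":0}
    - {"delta_pos":[42,11.6,-22],"roll":0,"jaw":0}
    - {"delta_pos":[42,11.6,-22],"roll":0,"jaw":0}
    - {"delta_pos":[42,11.6,-16],"roll":0,"jaw":0}
    - {"delta_pos":[42,11.6,-12],"roll":0,"jaw":0}
    - {"delta_pos":[42,11.6,-12],"roll":0,"jaw":0}
    - {"delta_pos":[42,11.6,-12],"roll":0,"jaw":0}

```text
time_s: 11.78
ee_pos: [586.2, 20.0, 31.2]
ee_rot: [-180.0, 0.1, 18.0]
force: [-0.1, 0.6, -0.1]
gripper_width: 0.5
gripper_force: 0.0
```

Emit:
arm_command:
  rows:
    - {"delta_pos":[0,0,1.5],"roll":0,"jaw":0}
    - {"delta_pos":[0,0,3],"roll":0,"jaw":0}
    - {"delta_pos":[0,0,4.5],"roll":0,"jaw":0}
    - {"delta_pos":[0,0,6],"roll":0,"jaw":0}
    - {"delta_pos":[0,0,7.5],"roll":0,"jaw":0}
    - {"delta_pos":[0,0,9],"roll":0,"jaw":0}
    - {"delta_pos":[0,0,10.5],"roll":0,"jaw":0}
    - {"delta_pos":[0,0,11.5],"roll":0,"jaw":0}
    - {"delta_pos":[0,0,12],"roll":0,"jaw":0}
    - {"delta_pos":[0,0,12],"roll":0,"jaw":0}
    - {"delta_pos":[0,0,12],"roll":0,"jaw":0}

```text
time_s: 12.7
ee_pos: [587.6, 20.1, 21.1]
ee_rot: [180.0, -0.0, 18.0]
force: [-3.8, 0.4, 8.2]
gripper_width: 0.4
gripper_force: 4.6
```

Emit:
arm_command:
  rows:
    - {"delta_pos":[0,0,-5],"roll":0,"jaw":0}
    - {"delta_pos":[0,0,-20],"roll":0,"jaw":0}
    - {"delta_pos":[0,0,-50],"roll":0,"jaw":0}
    - {"delta_pos":[0,0,-80],"roll":0,"jaw":0}
    - {"delta_pos":[0,0,-115],"roll":0,"jaw":0}
    - {"delta_pos":[0,0,-150],"roll":0,"jaw":0}
    - {"delta_pos":[-20,20,-170],"roll":0,"jaw":0}
    - {"delta_pos":[-40,50,-170],"roll":0,"jaw":0}
    - {"delta_pos":[-60,80,-170],"roll":0,"jaw":0}
    - {"delta_pos":[-80,110,-170],"roll":0,"jaw":0}
    - {"delta_pos":[-100,140,-170],"roll":0,"jaw":0}
    - {"delta_pos":[-120,170,-170],"roll":0,"jaw":0}
    - {"delta_pos":[-130,190,-170],"roll":0,"jaw":0}
    - {"delta_pos":[-135,200,-170],"roll":0,"jaw":0}
    - {"delta_pos":[-135,200,-170],"roll":0,"jaw":0}

```text
time_s: 13.95
ee_pos: [520.7, -213.7, 189.7]
ee_rot: [180.0, 0.0, 17.8]
force: [0.3, 0.4, 0.9]
gripper_width: 0.8
gripper_force: 0.0
```

```bash
python3 look.py pics/s6.png
python3 - <<'E'
from workcell import env
from m import *
f=env.grab_frame("top");k=foc(f);v,u=np.mgrid[0:420,0:560];z=f["z_map"]
P=(np.stack([(u-f["cx"])/k*z,(v-f["cy"])/k*z,z],-1)-f["t"])@f["R"]
for b in blobs(f,(205,145,292,230)):
    r,c=int(round(b[3])),int(round(b[2]));print(b[0],b[1],ray(f,b[2],b[3],58).round(1),"z",np.median(P[r-1:r+2,c-1:c+2,2]).round(1))
E
```

```text
13.95 [ 520.71142544 -213.68209093  189.74062128] [0.32044552 0.41254243 0.88049884]
tip z [226.74562431 228.43303894 231.05943137]
blue 30 [473.1 113.4  58. ] z 60.6
orange 31 [586.2  17.5  58. ] z 56.9
orange 34 [542.5  15.7  58. ] z 58.9
orange 32 [503.3  34.5  58. ] z 58.1
orange 32 [478.7  70.1  58. ] z 57.9
```

View pics/s6.png

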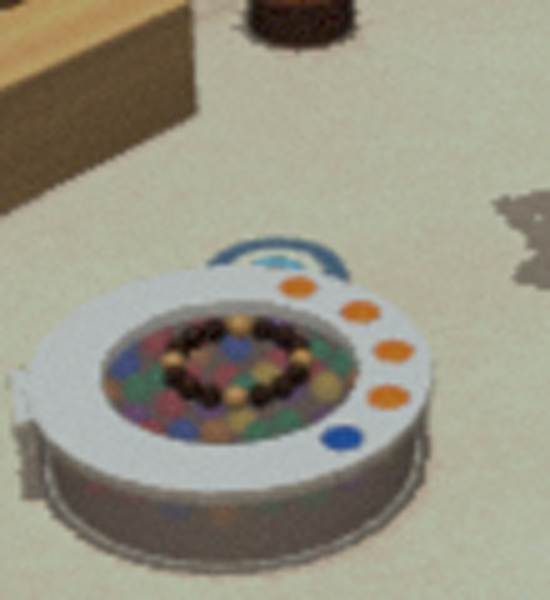

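All five studs look flat in the side view, at crop pixels (342,438) to (299,287). The box hasn't moved, the horn loop is in the middle of the lid, and the arm is clear, so I'm handing in.

```bash
python3 -c "
from workcell import env
print(env.job_done())"
```

```text
the job is handed in; nothing more can be done
None
```

I pressed all five studs to their stops in order from the blue one and handed the job in; the last views show the box unmoved and the horn loop still mid-lid, but no verdict was returned.

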